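Park the ring box under the glass shelf

TASK

Slide the walnut ring box along the table, without lifting it, into its bay under the frosted glass shelf: squarely between the two inlaid brass lines and back until it rests against the felt-faced sprung rail. Where the rail stands changes from day to day, so feel for it: let it give a little but do not ram it, and do not bang the shelf. Leave the thimbles, the darning egg and the ring cone as they stand.

Things in the scene. Friction and masses are not known exactly. Their poses are not given: they have to be found in the camera images.
- ring_box: closed walnut ring box, the thing to slide: 88 mm deep (its x), 105 mm wide (its y), 46 mm high, about 0.3 kg, too wide to grip. Origin at the centre of its underside, z up; its front with a small brass clasp faces its -x, its flat back faces its +x.
- bridge: frosted glass shelf on glass ends, fixed. Origin on the table under the middle of the shelf's front edge; x points level in under the shelf, y along the edge, z up. Plate: x 0 to 200 mm, y -200 to 200, underside 150 mm and top 160 mm above the table. Glass ends at y = -190 and 190 from x = 70 back. An upright gripper cannot follow the box in under it: tilt the tool some 40 degrees, tips leading.
- bay (a point): point on the table on the bay's middle line, 40 mm in from the shelf's front edge; axes as the shelf's (bridge). Two flush inlaid brass lines, 65 mm to either side, running from 80 mm before to 85 mm beyond this point, mark the bay. The box belongs between them.
- rail_zone (a point): middle of the felt-faced rail across the back of the bay (110 mm wide, 6 to 36 mm high) as if at mid setting, 127 mm in from the shelf's edge; axes as the shelf's. The real face stands up to 15 mm nearer or farther in x; its setting is not reported. It gives 9 mm against a soft spring (0.5 N at first touch, 5.5 N at the end, then hard).
- pewter_thimble: dimpled grey pewter thimble on top of the shelf: a thimble 23 mm across its foot and 26 mm high, mouth down; origin at the centre of its underside, z up. Bystander. 
- porcelain_thimble: white porcelain thimble with blue cornflowers on top of the shelf: a thimble 23 mm across its foot and 26 mm high, mouth down; origin at the centre of its underside, z up. Bystander. 
- darning_egg: brass darning egg on a foot on top of the shelf, 43 mm across, 58 mm high; origin at the centre of its underside, z up. Bystander.
- copper_thimble: copper thimble on the table under the shelf, beside the bay: a thimble 23 mm across its foot and 26 mm high, mouth down; origin at the centre of its underside, z up. Bystander. 
- glass_thimble: green glass thimble on the table under the shelf, beside the bay: a thimble 23 mm across its foot and 26 mm high, mouth down; origin at the centre of its underside, z up. Bystander. 
- ring_cone: walnut ring cone on the table to the robot's right, 56 mm across its foot, 82 mm high; origin at the centre of its underside. Bystander.
- tilt_bin: smoked-glass tilting bin on a brass pivot pin over a 100 x 150 mm wooden foot, 105 mm high, fixed to the table on the robot's left; origin at the centre of its underside. Not needed.

How it is judged:
By the outcome, as a careful person would: the job done as asked, in the order asked, and still so for the second after the job is handed in, with the robot touching nothing.
It also fails if it takes over 72 s, if anything falls off the work surface, if the arm or the gripper's body presses on something with over 40 N, if the wrist force passes 120 N, or if a joint passes its speed limit or range.

ROBOT

A 6-joint arm with a two-finger parallel gripper is mounted at the origin on the work surface. World frame = base frame: x ahead of the robot, y to its left, z up, the work surface at z = 0. Lengths are in m, angles in rad, forces in N, time in s.
With the tool pointing down it reaches from about 0.325 to 0.775 m from the base axis. Payload 5.5 kg.
Tool frame: the origin (TCP) lies between the finger pads; the fingertips stand 8 mm ahead of it and the grasp point (between the pads) lies 11 mm behind it (tcp_to_tips is the distance from the TCP to the fingertips, in m); z points along the fingers, y is the line along which they close (so a half turn about z gives the same grasp; the last joint's range is limited). The gripper opens to 88 mm and grips with 3 to 60 N. Pads are 20 mm wide; open, the fingers measure 115 mm over their backs; the gripper's body (75 mm by 178 mm) begins 61 mm behind the grasp point.
Start: joints at [-1.33, 0.091, 1.231, -0, 1.82, -0.057], TCP at [0.176, -0.574, 0.194] pointing down, gripper open.
Joint ranges: [-2.87, 2.87], [-0.86, 2.18], [0.17, 2.46], [-1.51, 4.65], [0.06, 2.69], [-2.65, 2.65]. Speed limits (rad/s): [2.57, 2.57, 3.01, 3.14, 3.14, 3.14].

INTERFACE

Orientations are given as a unit quaternion [w, x, y, z].
In Python, from bench import * gives the robot as it stands. Calls block until the motion is done:
- move_to(position, orientation): joint-space move of the TCP to a pose.
- move_l(position, speed=0.15, orientation=None): straight line of the TCP; orientation=None keeps the orientation; speed is the mean speed in m/s.
- movej(angles): joint-space move.
- gripper_open() and close(): open the fingers fully, or close them until they stop; the grip force is fixed at half the most.
- hold(seconds).
- inverse_kinematics(position, orientation): joint angles nearest the present ones, or None.
- state(): the state.
- get_image(name): name is "side" or "top" or "wrist"; returns a dict with "frame" (400x640x3 uint8, blue, green, red), "depth" (400x640 float32, m along the optical axis (not along the pixel's ray), 0 where there is no reading), "camera_matrix" (3x3 intrinsics, pixels), "k1" (the pictures are not rectified: a ray, as slopes to the right and down, at radius r is drawn at 1 + k1 r^2 times it, then the intrinsics apply), "view" (4x4, takes a point from world to camera coordinates). Camera axes: x right, y up, looking along -z (the intrinsics and any distortion apply to the point x, -y, -z); pixel columns grow to the right and rows downward; lengths in m; the calibration is good to about 2 mm. A picture is of the moment at which its call begins.
A pose or a line that the arm cannot do raises IKError and nothing moves.
- job_done(): hands the job in; it is judged then, once.
The state is a dict: "time": time; "joint_pos": joint angles; "dq": joint speeds; "joint_torque": joint torques, N m; "ee_pos": TCP position; "ee_rot": TCP orientation; "ft_force": force on the tool from outside, world axes, zero at the start; "moment": the same for the moment, N m; "finger_gap": finger opening in m; "finger_force": force on a finger pad.
Only numpy, scipy, OpenCV 4.12 (cv2) and the standard library are available. Lean on these libraries where they do the work, as an engineer would, in place of code of your own. Each camera call takes 0.05 s, during which the arm holds its last target. There are 200 camera calls.

## Working session

There is one attempt and no reset: what is moved stays moved. The work goes in short steps, each a Python script; the robot and the scene stay as the last script left them, time stands still between calls to the robot, and variables do not carry over. Pictures are saved under pics/ and viewed, at most 10 in all, crops included, and the job is handed in when it is done.

```bash
mkdir -p pics; ls
cat > h.py <<'E'
from bench import *
import numpy as np, cv2
def ray(im,uv):
    K=np.array(im["camera_matrix"]);k=im["k1"];V=np.array(im["view"])
    d=np.array([(uv[0]-K[0,2])/K[0,0],(uv[1]-K[1,2])/K[1,1]]);s=d.copy()
    for _ in range(20): s=d/(1+k*(s@s))
    R=V[:3,:3];return -R.T@V[:3,3], R.T@np.array([s[0],-s[1],-1])
def onz(im,uv,z=0):
    o,d=ray(im,uv);return o+d*(z-o[2])/d[2]
def dep(im,uv):
    o,d=ray(im,uv);return o+d*im["depth"][int(uv[1]),int(uv[0])]
E
python3 - <<'E'
from h import *
import pickle
a={n:get_image(n) for n in("side","top")}
pickle.dump(a,open('im0.pkl','wb'))
for n in a: cv2.imwrite(f'pics/{n}0.png',a[n]["frame"]); print(n,np.array(a[n]["view"]).round(3).tolist())
s=state();print(s)
E
```

```text
pics
side [[-0.283, -0.959, 0.004, 0.175], [0.898, -0.263, 0.353, -0.618], [-0.338, 0.104, 0.935, -1.032], [0.0, 0.0, 0.0, 1.0]]
top [[-0.015, -1.0, 0.021, 0.002], [0.996, -0.013, 0.084, -0.624], [-0.084, 0.022, 0.996, -1.273], [0.0, 0.0, 0.0, 1.0]]
{'time': 0.1, 'joint_pos': array([-1.32968898e+00,  9.17644285e-02,  1.23172452e+00, -2.82114632e-05,
        1.81981166e+00, -5.67173186e-02]), 'dq': array([-2.57329074e-03, -1.33507053e-03, -2.52797312e-03,  3.26962901e-05,
        8.50743451e-05,  1.19918328e-04]), 'joint_torque': array([ 2.72707992e-03, -4.47857773e+01, -4.07570708e+01,  7.00814766e-02,
        2.84133176e-02, -1.13165372e-04]), 'ee_pos': array([ 0.17596918, -0.57329154,  0.19305458]), 'ee_rot': array([-8.49091934e-04,  9.88933186e-01,  1.48359108e-01, -9.22365262e-05]), 'ft_force': array([ 0.36617322,  0.16825216, -0.30140906]), 'moment': array([ 0.04924705, -0.08376627, -0.00510756]), 'finger_force': 0.0, 'finger_gap': 0.08766100104378532}
```

View pics/side0.png

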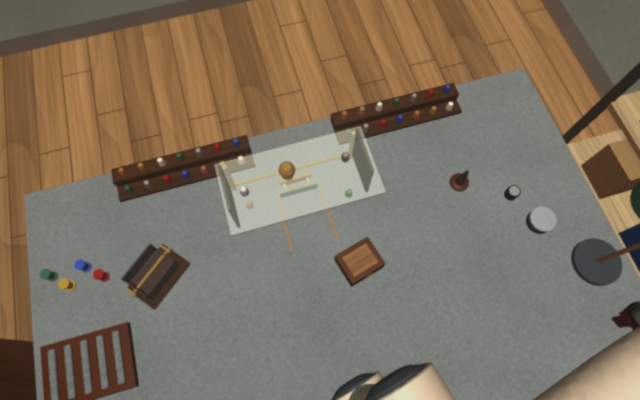

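View pics/top0.png

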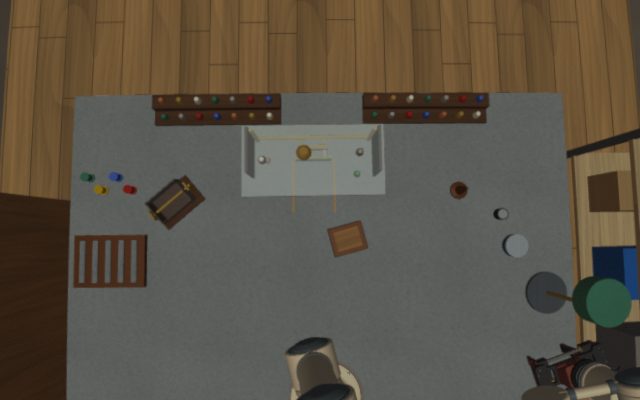

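The side view shows the box near (360,261) and the brass lines near (285,225) and (330,215). The top view shows the box at (348,238), the lines at columns 293 and 335, and the shelf front edge at row 195. Next I'll enlarge the top view and measure with masks.

```bash
cat > m.py <<'E'
from h import *
def box(im,win,top=0.046):
    # walnut mask -> keep pixels whose depth puts them near the box top
    x0,y0,x1,y1=win;f=im["frame"].astype(int);m=np.zeros(f.shape[:2],np.uint8)
    s=(f[...,2]-f[...,0]>25);m[y0:y1,x0:x1]=s[y0:y1,x0:x1]
    pts=[]
    for v,u in zip(*np.nonzero(m)):
        p=dep(im,(u,v))
        if abs(p[2]-top)<0.012: pts.append(onz(im,(u,v),top)[:2])
    pts=np.array(pts);r=cv2.minAreaRect((pts*1000).astype(np.float32))
    return r,pts
def lines(im,win):
    x0,y0,x1,y1=win;f=im["frame"].astype(int)
    s=(f[...,2]-f[...,0]>25);m=np.zeros(s.shape,np.uint8);m[y0:y1,x0:x1]=s[y0:y1,x0:x1]
    p=np.array([onz(im,(u,v))[:2] for v,u in zip(*np.nonzero(m))]);return p
E
python3 - <<'E'
from m import *
import pickle
a=pickle.load(open('im0.pkl','rb'))
t=a['top'];s=a['side']
print(box(t,(322,215,375,262))[0]); print(box(s,(328,232,392,290))[0])
for im,wins in((t,[(286,198,300,216),(328,198,342,216)]),(s,[(278,226,298,252),(318,205,342,240)])):
    for w in wins:
        p=lines(im,w); l=cv2.fitLine(p.astype(np.float32),2,0,.001,.001).ravel()
        print(len(p),l.round(4),np.degrees(np.arctan2(l[1],l[0])).round(2),p[:,0].min().round(4),p[:,0].max().round(4))
c=cv2.resize(t["frame"][115:265,230:400],None,fx=4.5,fy=4,interpolation=cv2.INTER_CUBIC)
c=cv2.resize(t["frame"][115:260,230:400],None,fx=4,fy=4,interpolation=cv2.INTER_CUBIC);cv2.imwrite('pics/tc.png',c)
c=cv2.resize(s["frame"][120:290,210:395],None,fx=3.5,fy=3.5,interpolation=cv2.INTER_CUBIC)[:600];cv2.imwrite('pics/sc.png',c)
E
```

```text
((481.8311462402344, -72.92465209960938), (85.70584869384766, 102.60450744628906), 14.386510848999023)
((479.37689208984375, -71.86756134033203), (88.69778442382812, 103.9016342163086), 14.505376815795898)
43 [ 1.     -0.0087  0.5888  0.0928] -0.5 0.5658 0.6098
28 [ 0.9999 -0.017   0.5875 -0.0376] -0.97 0.567 0.608
80 [1.     0.0065 0.603  0.0931] 0.37 0.5649 0.6421
100 [ 1.      0.0033  0.617  -0.0367] 0.19 0.5663 0.6701
```

View pics/tc.png

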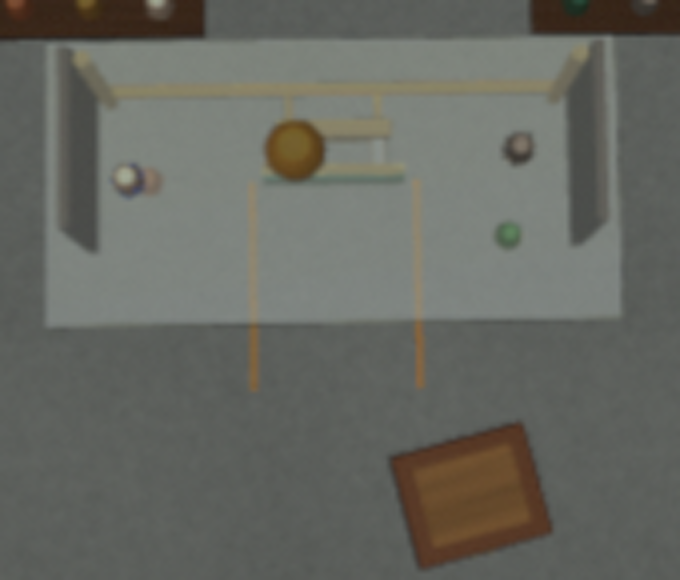

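View pics/sc.png

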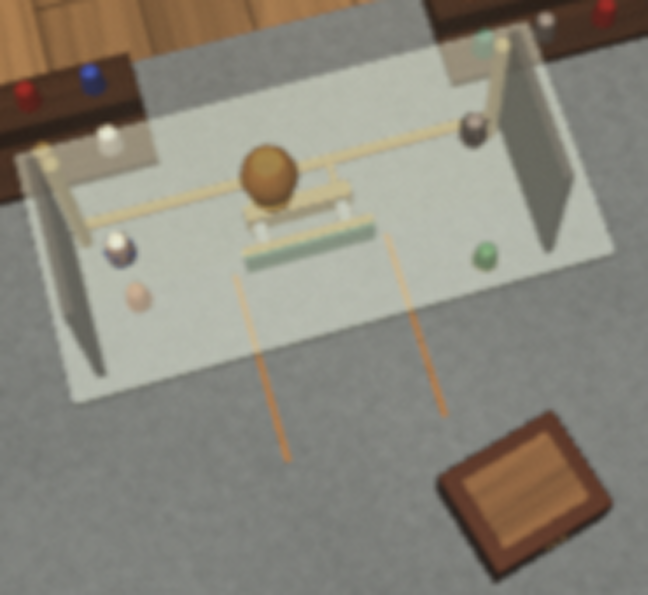

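The crops show the line near-ends at about (254,388) and (420,388) in the top crop. The rail front is at about row 178 there, and the box is yawed about +14°. The thimbles are well outside the bay. Next come a refined bay yaw, a rail estimate and IK checks.

```bash
cat >> h.py <<'E'
from scipy.spatial.transform import Rotation as Rn
TIP=0.008
def quat(R):
    q=Rn.from_matrix(R).as_quat();return np.array([q[3],*q[:3]])
def tool(ax,tilt,ydir):
    """tool z = tilt from down toward horizontal heading ax (rad); tool y horizontal, sign ydir, across ax"""
    f=np.array([np.cos(ax),np.sin(ax),0]);z=np.sin(tilt)*f-np.cos(tilt)*np.array([0,0,1])
    y=ydir*np.array([-np.sin(ax),np.cos(ax),0]);return np.column_stack([np.cross(y,z),y,z])
def tcp(tip,R): return np.asarray(tip)-TIP*R[:,2]
E
python3 - <<'E'
from h import *
import pickle
a=pickle.load(open('im0.pkl','rb'));t=a['top'];s=a['side']
def trace(im,u0,u1,v0,v1):
    f=im["frame"].astype(float);d=f[...,2]-f[...,0];P=[]
    for v in range(v0,v1):
        c=np.linspace(u0,u1,v1-v0)[v-v0]; us=np.arange(int(c)-4,int(c)+6);w=d[v,us]-np.median(d[v,us]);w=np.clip(w-5,0,None)
        if w.sum()>5: P.append(onz(im,((w*us).sum()/w.sum(),v))[:2])
    P=np.array(P).astype(np.float32);l=cv2.fitLine(P,2,0,.001,.001).ravel()
    return len(P),np.degrees(np.arctan2(l[1],l[0])).round(2),(l[3]+(0.645-l[2])*l[1]/l[0]).round(4)
print(trace(t,293,293.5,164,211),trace(t,334,335,164,211),trace(s,278,291,202,250),trace(s,322,336,190,237))
for n,im,vs in(("top",t,[(234+22,190),]),):
  for u,v0,v1 in((300,190,205),(315,190,205),(270,190,205),(360,190,205)):
    g=im["frame"][v0:v1,u].astype(int).sum(1);e=np.abs(np.diff(g));v=v0+e.argmax()+.5
    print(u,v,onz(im,(u,v),.16).round(4),onz(im,(u,v),.15).round(4))
print('rail rows top u=325',[t["frame"][v,322].tolist() for v in range(152,166)])
for z in(.006,.036): print([onz(t,(322,v),z)[0].round(4) for v in range(155,163)])
print(dep(t,(322,170)))
for x in(.4,.42,.44,.5,.6,.66):
  for T in(40,50):
    r=[]
    for yd in(1,-1):
      R=tool(0,np.radians(T),yd);j=inverse_kinematics(tcp([x,.028,.016],R),quat(R)); r.append(None if j is None else np.round(j,2).tolist())
    print(x,T,r)
R=tool(np.pi/2,0,1)
for yd in (1,-1):
  for ang in(90,104):
    R=tool(np.radians(ang),0,yd);print(ang,yd,inverse_kinematics(tcp([.48,-.14,.012],R),quat(R)))
E
```

```text
(47, np.float32(0.04), np.float32(0.0929)) (47, np.float32(0.21), np.float32(-0.0373)) (48, np.float32(0.21), np.float32(0.0936)) (47, np.float32(0.2), np.float32(-0.0364))
300 195.5 [0.605  0.0646 0.16  ] [0.6058 0.065  0.15  ]
315 195.5 [0.6045 0.0232 0.16  ] [0.6052 0.0232 0.15  ]
270 195.5 [0.6061 0.1475 0.16  ] [0.6069 0.1486 0.15  ]
360 194.5 [ 0.6056 -0.1017  0.16  ] [ 0.6063 -0.1027  0.15  ]
rail rows top u=325 [[124, 132, 128], [124, 131, 128], [124, 131, 128], [120, 131, 130], [109, 132, 135], [106, 131, 134], [108, 127, 123], [106, 117, 102], [104, 112, 102], [120, 127, 120], [124, 130, 124], [124, 131, 125], [126, 131, 125], [126, 131, 125]]
[np.float64(0.7444), np.float64(0.7412), np.float64(0.738), np.float64(0.7348), np.float64(0.7316), np.float64(0.7284), np.float64(0.7252), np.float64(0.722)]
[np.float64(0.7392), np.float64(0.7361), np.float64(0.7329), np.float64(0.7298), np.float64(0.7267), np.float64(0.7236), np.float64(0.7204), np.float64(0.7173)]
[0.67487124 0.0028288  0.16354003]
0.4 40 [None, None]
0.4 50 [None, None]
0.42 40 [None, None]
0.42 50 [None, None]
0.44 40 [None, None]
0.44 50 [None, None]
0.5 40 [None, None]
0.5 50 [None, None]
0.6 40 [[-0.02, -0.54, 2.23, 0.02, 0.75, -1.6], [-0.02, -0.54, 2.23, 0.02, 0.75, 1.55]]
0.6 50 [[-0.02, -0.67, 2.4, 0.03, 0.54, -1.61], [-0.02, -0.67, 2.4, 0.03, 0.54, 1.53]]
0.66 40 [[-0.01, -0.33, 2.08, 0.01, 0.69, -1.59], [-0.01, -0.33, 2.08, 0.01, 0.69, 1.55]]
0.66 50 [[-0.02, -0.42, 2.25, 0.03, 0.45, -1.61], [-0.02, -0.42, 2.25, 0.03, 0.45, 1.53]]
90 1 None
104 1 [-3.51846624e-01 -1.43694179e-01  1.77050523e+00 -4.44089210e-16
  1.51478160e+00  2.54539993e+00]
90 -1 [-3.51846624e-01 -1.43694179e-01  1.77050523e+00 -4.44089210e-16
  1.51478160e+00 -3.51846624e-01]
104 -1 [-3.51846624e-01 -1.43694179e-01  1.77050523e+00 -4.44089210e-16
  1.51478160e+00 -5.96192719e-01]
```

Run:
```python
from m import *
import pickle
close()
A=np.array([.4805,-.0724,np.radians(14.45)]);B=np.array([.482,.0282,0])
def P(b,off,z=.012):
    R=tool(b[2]+np.pi/2,0,-1);c,s=np.cos(b[2]),np.sin(b[2])
    o=np.array([-.004,-.0525-.010-off]);t=b[:2]+np.array([[c,-s],[s,c]])@o
    return tcp([*t,z],R),quat(R)
p,q=P(A,.03,.16);move_to(p,q)
p,q=P(A,.03);move_l(p,.2,q);f0=state()["ft_force"]
p,q=P(A,.003);move_l(p,.08,q);print((state()["ft_force"]-f0).round(2))
for k in np.linspace(0,1,6)[0:]:
    p,q=P(A+k*(B-A),0);move_l(p,.04,q);s=state();print(k,(s["ft_force"]-f0).round(2),s["ee_pos"].round(4))
p,q=P(B,.03);move_l(p,.1,q);move_l(p+[0,0,.14],.25);
t=get_image("top");s=get_image("side");pickle.dump((t,s),open('im1.pkl','wb'))
cv2.imwrite('pics/t1.png',cv2.resize(t["frame"][130:300,200:400],None,fx=3,fy=3))
for im,w in((t,(290,205,350,265)),(s,(260,210,370,310))):
    try: print(box(im,w)[0])
    except Exception as e: print(e)
print(state()["time"])
```

```text
[ 0.04 -0.11 -0.08]
0.0 [-0.05  0.25  0.38] [ 0.4922 -0.1339  0.02  ]
0.2 [-0.91 -0.98  0.46] [ 0.4895 -0.1143  0.0201]
0.4 [-0.44  0.07 -0.41] [ 0.4866 -0.0946  0.02  ]
0.6000000000000001 [-1.03 -0.15  0.72] [ 0.4837 -0.0747  0.02  ]
0.8 [ 0.15 -0.66 -0.43] [ 0.4809 -0.0546  0.0201]
1.0 [-0.23  0.3   0.51] [ 0.478  -0.0343  0.02  ]
OpenCV(4.12.0) /io/opencv/modules/imgproc/src/convhull.cpp:143: error: (-215:Assertion failed) total >= 0 && (depth == CV_32F || depth == CV_32S) in function 'convexHull'

((483.3157653808594, -44.16583251953125), (77.2966079711914, 83.23225402832031), 36.124935150146484)
9.4833
```

View pics/t1.png

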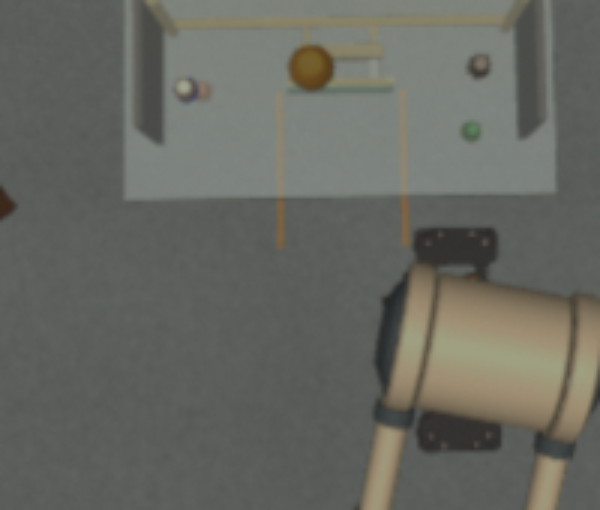

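The gripper hides the area where the box should be. The box is not on the bay axis, so I'll move clear and look.

Run:
```python
from m import *
import pickle
p=state()["ee_pos"];p[1]-=.16;p[2]+=.05;move_l(p,.3)
t=get_image("top");s=get_image("side");pickle.dump((t,s),open('im1.pkl','wb'))
cv2.imwrite('pics/t2.png',np.vstack([cv2.resize(t["frame"][190:290,260:400],None,fx=4,fy=3),cv2.resize(s["frame"][200:300,240:380],None,fx=4,fy=3)]))
for im,w in((t,(270,205,372,275)),(s,(230,210,392,310))):
    r,p=box(im,w);print(r,len(p))
st=state();print(st["time"],st["finger_gap"])
```

```text
((481.8311462402344, -72.92465209960938), (85.70584869384766, 102.60450744628906), 14.386510848999023) 964
((479.3248596191406, -71.94888305664062), (88.56538391113281, 103.93914031982422), 14.424919128417969) 1267
10.2917 0.0006065764931801249
```

View pics/t2.png

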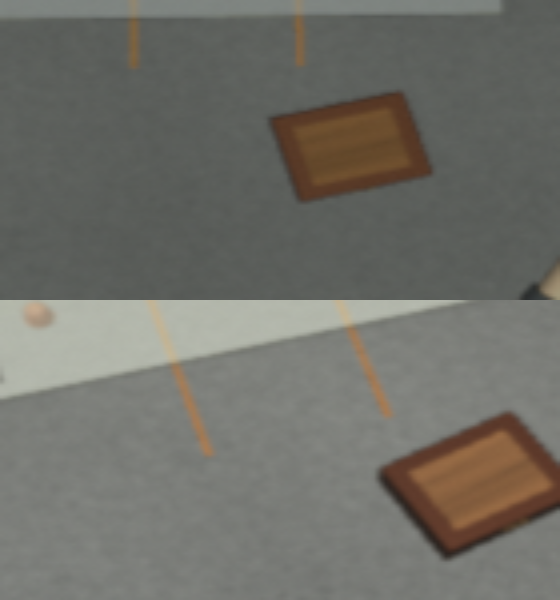

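The box is exactly where it was, although the TCP passed through its footprint. I need to see the contact up close, so I'll approach again and photograph before and after a small push.

Run:
```python
from m import *
import pickle
A=np.array([.4805,-.0724,np.radians(14.45)]);B=np.array([.482,.0282,0])
def P(b,off,z=.012):
    R=tool(b[2]+np.pi/2,0,-1);c,s=np.cos(b[2]),np.sin(b[2])
    o=np.array([-.004,-.0525-.010-off]);t=b[:2]+np.array([[c,-s],[s,c]])@o
    return tcp([*t,z],R),quat(R)
p,q=P(A,.03,.16);move_to(p,q)
p,q=P(A,.03);move_l(p,.2,q)
rows=[]
for off in(.02,-.02):
    p,q=P(A,off);move_l(p,.05,q);hold(.3)
    st=state();print(st["ee_pos"].round(4),p.round(4),st["ft_force"].round(2),st["joint_pos"].round(3),inverse_kinematics(p,q).round(3),st["time"])
    im=[get_image(n) for n in("top","side","wrist")]
    rows.append(np.hstack([cv2.resize(im[0]["frame"][200:300,310:410],(266,300)),cv2.resize(im[1]["frame"][220:320,310:410],(266,300)),cv2.resize(im[2]["frame"],(266,300))]))
    for i,w in((0,(300,205,372,275)),(1,(300,210,392,310))):
        try:r,pp=box(im[i],w);print(r,len(pp))
        except Exception as e:print('x')
cv2.imwrite('pics/t3.png',np.vstack(rows))
```

```text
[ 0.4972 -0.1533  0.02  ] [ 0.4972 -0.1533  0.02  ] [1.24 0.01 0.2 ] [-0.365 -0.087  1.718 -0.     1.51  -0.617] [-0.364 -0.087  1.718 -0.     1.51  -0.617] 12.2333
((481.8163757324219, -72.89924621582031), (85.68350219726562, 102.57989501953125), 14.311830520629883) 916
((479.3686828613281, -71.83589172363281), (88.69774627685547, 103.8366928100586), 14.505783081054688) 1236
[ 0.4872 -0.1147  0.0199] [ 0.4872 -0.1146  0.02  ] [-0.4  -0.01 -0.33] [-0.299 -0.142  1.769 -0.     1.515 -0.551] [-0.299 -0.142  1.769 -0.     1.515 -0.551] 13.6333
((477.31488037109375, -55.36892318725586), (85.85591125488281, 66.84883117675781), 13.190510749816895) 461
((479.1001281738281, -69.7703857421875), (88.14270782470703, 100.18719482421875), 14.919632911682129) 849
```

View pics/t3.png

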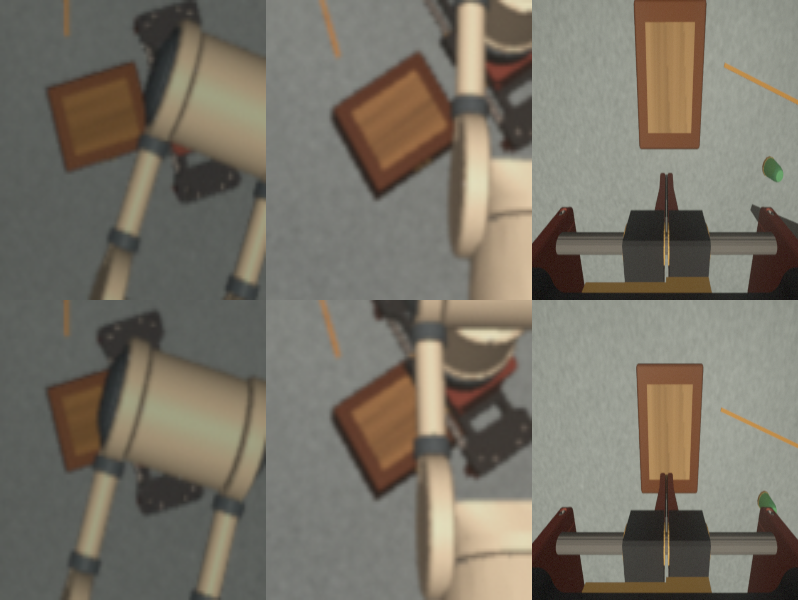

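The wrist view shows the fingertips overlapping the box edge with no force and no motion, so the tips may be higher than reported. I'll check the heights with wrist depth.

Run:
```python
from h import *
im=get_image("wrist");st=state();print(st["ee_pos"],st["ee_rot"])
V=np.array(im["view"]);print("cam",(-V[:3,:3].T@V[:3,3]).round(3), "look",(-V[2,:3]).round(3))
K=np.array(im["camera_matrix"])
# picture scale in montage: 640/266, 400/300
for n,(u,v) in {"tipL":(663,180),"tipR":(673,180),"finger":(668,205),"boxtop":(668,120),"boxnear":(640,185),"table":(570,200),"table2":(668,30),"knuckle":(640,240)}.items():
    uv=((u-532)*640/266,v*400/300); print(n,np.round(uv),dep(im,uv).round(4),im["depth"][int(uv[1]),int(uv[0])])
R=Rn.from_quat(np.roll(st["ee_rot"],-1)).as_matrix()
def proj(p):
    c=V@np.append(p,1);x=np.array([c[0],-c[1]])/-c[2];r=x@x;x=x*(1+im["k1"]*r);return K[0,0]*x[0]+K[0,2],K[1,1]*x[1]+K[1,2]
print("tip expected",proj(st["ee_pos"]+.008*R[:,2]))
for u in(318,322,326,330):
  print(u,[dep(im,(u,v)).round(3).tolist() for v in range(222,270,8)])
t=get_image("top");print("table",dep(t,(312,250)),"box",dep(t,(338,242)))
```

```text
[ 0.4872456  -0.1146352   0.01998833] [-2.16154699e-06  6.12617866e-01  7.90379244e-01 -1.92949045e-05]
cam [ 0.467 -0.033  0.211] look [ 0.077 -0.298 -0.952]
tipL [315. 240.] [ 0.4808 -0.1048  0.0636] 0.16257015
tipR [339. 240.] [ 0.4941 -0.1019  0.0626] 0.16372725
finger [327. 273.] [ 0.4874 -0.1048  0.0944] 0.13381709
boxtop [327. 160.] [ 0.4768 -0.0623  0.047 ] 0.16539593
boxnear [260. 247.] [ 4.449e-01 -1.530e-01 -4.000e-04] 0.23501079
table [ 91. 267.] [ 0.3138 -0.2052  0.0009] 0.23921618
table2 [327.  40.] [0.4597 0.0055 0.    ] 0.18858047
knuckle [260. 320.] [ 0.4644 -0.087   0.1512] 0.07268729
tip expected (np.float64(322.16411096896917), np.float64(222.3729721682442))
318 [[0.481, -0.101, 0.047], [0.482, -0.105, 0.048], [0.482, -0.104, 0.061], [0.483, -0.105, 0.069], [0.483, -0.104, 0.079], [0.483, -0.104, 0.088]]
322 [[0.483, -0.1, 0.047], [0.485, -0.105, 0.047], [0.485, -0.105, 0.058], [0.485, -0.106, 0.067], [0.485, -0.106, 0.076], [0.485, -0.106, 0.084]]
326 [[0.486, -0.1, 0.047], [0.487, -0.105, 0.047], [0.487, -0.105, 0.057], [0.487, -0.105, 0.068], [0.487, -0.105, 0.076], [0.487, -0.105, 0.084]]
330 [[0.488, -0.099, 0.046], [0.489, -0.103, 0.05], [0.489, -0.103, 0.059], [0.489, -0.103, 0.07], [0.489, -0.103, 0.079], [0.488, -0.103, 0.087]]
table [4.46490295e-01 3.49800704e-02 1.55262177e-04] box [ 0.47171861 -0.04399056  0.04958542]
```

Wrist depth puts the finger's visible end at about z=0.05, level with the box top, not 0.012. The closed fingers therefore seem about 40 mm shorter than stated and skimmed over the box. I'll measure the real tip position in free air, open and closed.

```bash
cat >> h.py <<'E'
def toolpts(im,st):
    """wrist depth -> points in tool frame"""
    V=np.array(im["view"]);K=np.array(im["camera_matrix"]);k=im["k1"]
    v,u=np.nonzero(im["depth"]>0.02)
    uv=np.stack([u,v],1).astype(np.float64)[:,None]
    n=cv2.undistortPoints(uv,K,np.array([k,0,0,0,0.]))[:,0];d=im["depth"][v,u]
    c=np.stack([n[:,0]*d,-n[:,1]*d,-d],1);w=(c-V[:3,3])@V[:3,:3]
    R=Rn.from_quat(np.roll(st["ee_rot"],-1)).as_matrix()
    return (w-st["ee_pos"])@R,w
E
python3 - <<'E'
from h import *
p=state()["ee_pos"];p[1]-=.06;move_l(p,.15);p[2]+=.15;move_l(p,.25)
def rep(tag):
    im=get_image("wrist");st=state();T,w=toolpts(im,st)
    m=w[:,2]>.1;T=T[m];print(tag,"gap",st["finger_gap"],"tip range",[ (round(float(np.percentile(T[(np.abs(T[:,1]-c)<.02)&(np.abs(T[:,0])<.03)][:,2],100)),4)) if ((np.abs(T[:,1]-c)<.02)&(np.abs(T[:,0])<.03)).any() else None for c in(-.05,0,.05)])
    m=(np.abs(T[:,0])<.03)&(T[:,2]>-.06)
    for z in np.arange(-.055,.02,.01):
        q=T[m&(np.abs(T[:,2]-z)<.005)]
        if len(q): print(z.round(3),len(q),q.min(0).round(4),q.max(0).round(4))
    cv2.imwrite(f'pics/w_{tag}.png',im["frame"])
    return im
a=rep("closed");gripper_open();b=rep("open");print(state()["time"])
cv2.imwrite('pics/w2.png',np.vstack([cv2.resize(x["frame"],(480,300)) for x in(a,b)]))
E
```

```text
closed gap 8.275559117487636e-05 tip range [-0.1203, -0.0296, -0.1205]
-0.055 323 [ 0.008  -0.0084 -0.06  ] [ 0.0116  0.0108 -0.05  ]
-0.045 261 [ 0.0087 -0.0079 -0.0499] [ 0.0115  0.0103 -0.04  ]
-0.035 220 [ 0.0086 -0.0078 -0.04  ] [ 0.0114  0.0103 -0.03  ]
-0.025 5 [ 0.0091 -0.0002 -0.03  ] [ 0.0106  0.0052 -0.0296]
0.005 11425 [-0.03    0.1165  0.0043] [0.03   0.2453 0.01  ]
0.015 344 [-0.0273  0.1168  0.01  ] [0.03   0.1321 0.0173]
open gap 0.0877964233199894 tip range [-0.0287, -0.1198, -0.0281]
-0.055 740 [-0.0103 -0.0527 -0.06  ] [ 0.0119  0.0539 -0.05  ]
-0.045 609 [-0.0104 -0.0518 -0.05  ] [ 0.0116  0.0539 -0.04  ]
-0.035 511 [-0.0107 -0.0521 -0.04  ] [ 0.0115  0.0538 -0.03  ]
-0.025 41 [-0.0068 -0.0504 -0.03  ] [ 0.0111  0.0521 -0.0281]
0.005 8263 [-0.03    0.1169  0.0074] [0.03   0.2466 0.01  ]
0.015 3524 [-0.03    0.1162  0.01  ] [0.0299 0.247  0.0193]
16.6583
```

View pics/w2.png

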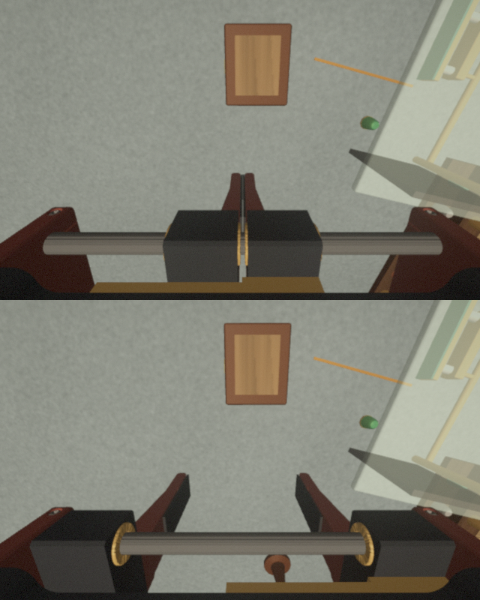

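Depth shows the actual fingertips about 29 mm *behind* the TCP, where the sheet says 8 mm ahead. I'll use the measured offset, check the height by watching force on the descent, and redo the side push.

```bash
sed -i 's/^TIP=.*/TIP=-0.029/' h.py
cat > push1.py <<'E'
from m import *
import pickle
A=np.array([.4805,-.0724,np.radians(14.45)]);B=np.array([.482,.0282,0])
def P(b,off,z=.015):
    R=tool(b[2]+np.pi/2,0,-1);c,s=np.cos(b[2]),np.sin(b[2])
    o=np.array([-.004,-.0525-.0115-off]);t=b[:2]+np.array([[c,-s],[s,c]])@o
    return tcp([*t,z],R),quat(R)
if __name__=="__main__":
    close()
    p,q=P(A,.03,.10);move_to(p,q)
    p,q=P(A,.03,.03);move_l(p,.2,q);f0=state()["ft_force"]
    p,q=P(A,.03);move_l(p,.03,q);print("descend",(state()["ft_force"]-f0).round(2))
    for k in np.linspace(0,1,5):
        p,q=P(A+k*(B-A),0);move_l(p,.05,q);s=state();print(k,(s["ft_force"]-f0).round(2),s["ee_pos"].round(4))
    p,q=P(B,.03);move_l(p,.15,q);move_l(p+[0,-.1,.16],.3)
    for n,w in(("top",(270,205,345,275)),("side",(230,210,370,310))):
        im=get_image(n);r,pp=box(im,w);print(r,len(pp))
    print(state()["time"])
E
python3 push1.py
```

```text
descend [-1.07  0.18  0.4 ]
0.0 [-0.54 -0.31 -0.09] [ 0.4927 -0.1352 -0.0139]
0.25 [-1.23 -0.64  0.94] [ 0.489  -0.1107 -0.014 ]
0.5 [-1.64  0.15 -0.35] [ 0.4854 -0.0858 -0.014 ]
0.75 [-2.03  0.28 -0.15] [ 0.4817 -0.0608 -0.014 ]
1.0 [-0.69  0.37 -0.12] [ 0.478  -0.0356 -0.014 ]
((481.80413818359375, 28.05178451538086), (102.43640899658203, 84.21629333496094), 89.41918182373047) 960
((478.4295959472656, 29.551424026489258), (89.62976837158203, 103.27901458740234), 1.6511402130126953) 1292
24.2167
```

The box now sits at (0.480, 0.029) with yaw about 0, centred on the bay line. Next is the two-finger forward push: upright at first, then tilted, stopping short of the rail to take a friction baseline.

```bash
cat > push2.py <<'E'
from m import *
Y=.0284
def U(front,z=.015,yd=-1):
    R=tool(0,0,yd);return tcp([front-.0115,Y,z],R),quat(R)
TH=np.radians(42)
def T(front,z=.017,yd=-1):
    R=tool(0,TH,yd);return tcp([front-.0115*np.cos(TH),Y,z],R),quat(R)
def force(n=8):
    F=[]
    for _ in range(n): hold(.04);F.append(state()["ft_force"])
    F=np.array(F);return F.mean(0).round(2),F.std(0).round(2)
E
python3 - <<'E'
from push2 import *
for yd in(1,-1):
  print(yd,[inverse_kinematics(*U(f,yd=yd)) is not None for f in(.39,.43,.545)],[ (f,None if (j:=inverse_kinematics(*T(f,z,yd=yd))) is None else j.round(2).tolist()) for f,z in((.49,.06),(.51,.017),(.53,.017),(.66,.017))])
E
```

```text
1 [True, True, True] [(0.49, None), (0.51, None), (0.53, [-0.02, -0.77, 2.43, 0.02, 0.75, -1.6]), (0.66, [-0.01, -0.26, 2.1, 0.02, 0.57, -1.59])]
-1 [True, True, True] [(0.49, None), (0.51, None), (0.53, [-0.02, -0.77, 2.43, 0.02, 0.75, 1.54]), (0.66, [-0.01, -0.26, 2.1, 0.02, 0.57, 1.55])]
```

Run:
```python
from push2 import *
for f,z in((.535,.05),(.535,.017),(.54,.06)): print(f,z,inverse_kinematics(*T(f,z)) is not None)
gripper_open()
p,q=U(.40,.10);move_to(p,q);move_l(U(.40)[0],.2);print("f free",*force(4))
move_l(U(.434)[0],.1);move_l(U(.56)[0],.07);print("f push",*force(4),state()["time"])
move_l(U(.53)[0],.15)
p,q=U(.51,.06);move_l(p,.2)
p,q=T(.537,.05);move_to(p,q);move_l(T(.537)[0],.1);print("free tilt",*force(8))
move_l(T(.557)[0],.1);move_l(T(.618)[0],.06);print("push tilt",*force(8),state()["time"])
for n,w in(("side",(230,130,370,290)),):
    im=get_image(n);cv2.imwrite('pics/s4.png',cv2.resize(im["frame"][150:290,220:380],None,fx=4,fy=4))
print(state()["ee_pos"],T(.618)[0])
```

```text
0.535 0.05 True
0.535 0.017 True
0.54 0.06 True
f free [-0.05  0.09  0.04] [1.   0.25 0.26]
f push [-4.56  0.47  3.75] [0.28 0.61 0.53] 30.65
free tilt [-0.22 -0.11  0.03] [0.35 0.36 0.53]
push tilt [-0.9  -0.18 -0.44] [0.32 0.59 0.38] 34.825
[ 0.62876385  0.02843426 -0.00458971] [ 0.62885862  0.0284     -0.0045512 ]
```

View pics/s4.png

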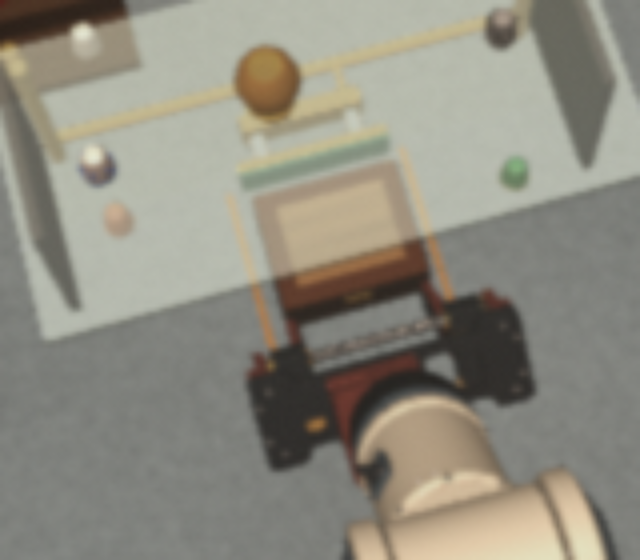

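The picture shows the box square between the lines, with its back edge near (330,180) and the felt rail just beyond at (315,160). There is room to either side. Now I'll feel for the rail in 1.5 mm steps.

Run:
```python
from push2 import *
hit=0;f=.624;move_l(T(f)[0],.05);b=[]
while f<.664:
    f+=.0015;move_l(T(f)[0],.03);m,s=force(6);m0=-m[0];print(round(f,4),m,round(state()["time"],2))
    if len(b)>=3 and m0>np.median(b)+1.0: hit+=1
    else: hit=0;b.append(m0)
    if hit>=2 or m0>np.median(b)+2.5: break
print("base",b,"time",state()["time"])
```

```text
0.6255 [-1.73 -0.16  0.73] 35.64
0.627 [-2.49  0.14  1.45] 36.14
0.6285 [-2.11 -0.22  1.49] 36.64
0.63 [-2.22 -0.06  2.12] 37.14
0.6315 [-2.32  0.02  1.73] 37.64
0.633 [-2.71  0.24  1.75] 38.14
0.6345 [-2.42  0.33  2.  ] 38.64
0.636 [-2.5  -0.04  1.42] 39.14
0.6375 [-2.51 -0.02  1.67] 39.64
0.639 [-4.15 -0.37  2.54] 40.14
0.6405 [-5.06 -0.67  3.54] 40.64
base [np.float64(1.73), np.float64(2.49), np.float64(2.11), np.float64(2.22), np.float64(2.32), np.float64(2.71), np.float64(2.42), np.float64(2.5), np.float64(2.51)] time 40.6417
```

The force stepped up at front ≈ 0.638, which agrees with the visual rail estimate, and now stands about 2.5 N above friction. I'll withdraw and check.

Run:
```python
from push2 import *
move_l(T(.63)[0],.03);move_l(T(.545)[0],.12)
p,q=U(.50,.10);move_to(p,q);p[0]-=.0;p[1]-=.25;p[2]+=.06;move_l(p,.3);hold(.3)
t=get_image("top");s=get_image("side")
f=lambda im,a,b,c,d,S:cv2.resize(im["frame"][a:b,c:d],S,interpolation=cv2.INTER_CUBIC)
cv2.imwrite('pics/f.png',np.hstack([f(t,130,220,260,370,(400,560)),f(s,150,260,220,380,(400,560))]))
print("time",state()["time"])
# box front top edge just outside/under the glass: edges by darkness of the front face in top view
for u in(298,306,314,322,330):
    print(u,t["frame"][178:196,u,2].tolist())
print([onz(t,(314,v),.046)[:2].round(4).tolist() for v in(184,186,188,190)])
r=t["frame"][175].astype(int);print("row175",(r[284:345,2]-r[284:345,0]).tolist());print([onz(t,(u,175),.046)[1].round(4) for u in(294,300,330,335)])
```

```text
time 44.275
298 [122, 122, 122, 123, 122, 121, 122, 120, 112, 104, 116, 125, 126, 125, 126, 127, 125, 114]
306 [131, 133, 134, 134, 128, 123, 122, 120, 112, 103, 116, 126, 126, 125, 125, 125, 124, 111]
314 [131, 133, 135, 133, 127, 123, 122, 120, 116, 114, 116, 124, 126, 126, 125, 125, 123, 112]
322 [133, 134, 134, 131, 123, 122, 123, 119, 108, 105, 120, 126, 127, 126, 127, 126, 121, 106]
330 [116, 116, 117, 118, 117, 118, 118, 114, 108, 112, 123, 126, 126, 126, 126, 125, 119, 102]
[[0.6484, 0.0259], [0.6422, 0.026], [0.6361, 0.0261], [0.63, 0.0261]]
row175 [0, 0, -1, -1, 0, -1, -1, 2, 23, 28, 11, 1, 4, 16, 23, 23, 24, 25, 26, 27, 26, 28, 27, 27, 28, 28, 27, 28, 28, 27, 28, 28, 28, 27, 28, 27, 28, 28, 28, 28, 28, 27, 26, 24, 23, 24, 18, 6, 3, 18, 31, 15, 1, 0, 0, -1, -1, -1, 0, 0, 0]
[np.float64(0.0865), np.float64(0.0682), np.float64(-0.0233), np.float64(-0.0386)]
```

View pics/f.png

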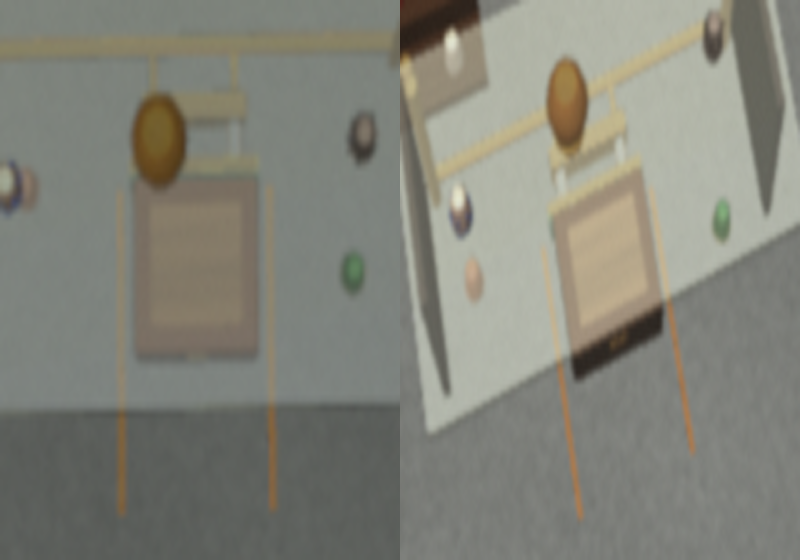

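Both views show the box square between the lines, left edge at (135,265) and right edge at (258,265) in the top crop. Its back is flush with the rail with no gap, and the thimbles, egg and shelf are undisturbed.

```bash
python3 -c "
from bench import *
print(job_done())"
```

```text
the job is handed in; nothing more can be done
None
```

The ring box is in its bay, square between the brass lines and resting lightly against the sprung rail, with the bystanders untouched; the job was handed in at about 44 s.

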